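# Fetch a vee block from the tilt-out bin

### The arm

A 6-joint arm with a two-finger parallel gripper is mounted at the origin on a cart in front of the work surface, level with it; the furniture and walls round the work are solid. World frame = base frame: x ahead of the robot, y to its left, z up, the work surface at z = 0. Lengths are in m, angles in rad, forces in N, time in s.
With the tool pointing down it reaches from about 0.275 to 0.725 m from the base axis. Payload 5.6 kg.
Tool frame: the origin (TCP) lies between the finger pads; the fingertips stand 11 mm ahead of it and the grasp point (between the pads) lies 8 mm behind it; z points along the fingers, y is the direction in which the jaws open and shut (so a half turn about z gives the same grasp; the last joint's range is limited). The gripper opens to 85 mm and grips with 20 to 120 N. Pads are 22 mm wide; open, the fingers measure 114 mm over their backs; the gripper's body (76 mm by 85 mm) begins 54 mm behind the grasp point. The pads swing forward as they close: fully open they stand 13 mm farther back than shut.
Start: joints at [-0.898, 0.255, 0.108, 0, -1.424, -0.285], TCP at [0.208, -0.509, 0.242] pointing down, gripper open.
Joint ranges: [-2.95, 2.95], [-1.21, 1.97], [-1.09, 1.5], [-2.87, 1.71], [-2.94, -0.07], [-3.05, 3.05]. Speed limits (rad/s): [2.57, 2.57, 3.14, 3.14, 3.14, 3.14].

### API

Orientations are given as [roll, pitch, yaw] about the fixed x, y, z axes, in that order (R = Rz(yaw) Ry(pitch) Rx(roll)).
In Python, from workcell import * gives the robot as it stands.
- The arm moves only by the tool servo_tool, never from a script. Its argument "deltas" is text: rows parted by semicolons, each of 7 numbers parted by spaces: the opening, from 0 (shut) to 1 (fully open), then the shift along the tool's x, y, z in cm, then the turn, a rotation vector about the tool's x, y, z in rad. A call has 1 to 20 rows; each row shifts and turns the commanded pose from where the row before left it, along the tool's axes as they then stand; what a row does not reach is not made up. A row lasts 1/10 s, in which the tool goes at most 50 mm and 8.59 degrees, less where a joint would pass 70% of its speed; a pose out of reach is approached as far as the arm can. A call is refused whole if a number of a shift passes 5 or a number of a turn 0.15, either way. A call with a gripper value outside its range is refused whole. The fingers move at their own pace and stop on an object; "newtons" is the grip in N (left out, the last holds). Time passes only in rows, so rows that do not move let the fingers close. It gives the time, the measured TCP pose, the force and the opening at its end, in the units of the state.
- observe(): the state, without advancing time (a new reading comes with each control period).
- read_camera(name): name is "scene" or "side" or "wrist"; returns a dict with "image" (384x512x3 uint8, red, green, blue), "fx", "fy", "cx", "cy" (pixels), "extrinsics" (4x4, takes a point from camera to world coordinates). Camera axes: x right, y down, z forward; pixel columns grow to the right and rows downward; lengths in m; the calibration is good to about 2 mm. The wrist camera is an equidistant fisheye: a pixel r from the principal point sees the ray r / f radians off the axis. A picture is of the moment at which its call begins. There is no depth.
- sign_off(): hands the job in, once; it reports no verdict.
The state is a dict: "clock": time; "joints": joint angles; "qd": joint speeds; "effort": joint torques, N m; "tcp_pos": TCP position; "tool_rot": TCP orientation; "wrist_force": force on the tool from outside, world axes, zero at the start; "moment": the same for the moment, N m; "opening": finger opening in m.
Only numpy, scipy, OpenCV 4.12 (cv2) and the standard library are available. Lean on these libraries where they do the work, as an engineer would, in place of code of your own. Each camera call takes 0.05 s, during which the arm holds its last target.

### The job

Swing the green tilt-out bin forward out of its rack as far as it goes, take the steel vee block that lies in it out of its mouth, and set the block down, V upward, in the middle of the round steel dish without dropping it. Leave the green bin open.

Things in the scene. Friction and masses are not known exactly. Their poses are not given: they have to be found in the camera images.
- green_rack: Fixed grey rack with a GREEN tilt-out bin (a like one with a BLUE bin stands beside it), 130 (x) x 158 (y) x 146 mm high. Origin: centre of underside; +x from its front to its back, z up; yaw within 0.2 rad. Top sheet over x -30 to 65 mm. Bin hinge: along y at x -55, z 30 mm. On the bin's front a green pull tab, 70 wide (y), 6 mm thick (9 at its rim), stands at x -55, z 145 to 189 mm when shut.
- green_bin (a joint): Bin angle, rad: 0 shut (panel upright over the hinge), 1.31 at its stop, swung to the rack's -x: panel then a tray sloping 15 deg up to its tab. Stiff, stays about where left; past the middle its weight helps. A finger behind the tab pushes it over with 2 to 5 N. Panel 6 mm thick; bin floor at right angles to it, 45 mm above the hinge when shut, 65 deep; 134 mm between side walls, no back wall.
- vee_block: Grey steel vee block, 34 (x) x 45 (y) x 36 mm (z), about 0.42 kg. Origin: centre of underside; +z is out of the V. Hold across the 34 mm faces. Starts inside the shut green bin, within 12 mm of its middle. With the bin fully out it lies on the panel's inside, V up, leaning 15 deg with it, 34 mm width along the hinge, an end against the upright bin floor, over 35 mm free on both sides.
- parts_dish: Round loose steel dish, 99 mm across, 18 mm high; flat floor 76 mm across and 2 mm thick, sloping rim. Origin: centre of underside; z up. Stands on the table to the right (-y) of the two racks.
There are look-alikes about, which are no part of the job. Of the things that look like the parts_dish, the smaller one is meant.

How it is judged:
On the way:
1. the green bin is swung forward to its stop (value of joint green_bin above 1.15 rad), for 0.2 s.
At the end, for the whole second after the job is handed in: The vee block rests in the dish, its underside's centre within 22 mm of the dish's middle and less than 15 mm above the dish's underside, V up within 15 degrees, at rest; the green bin is still swung out (over 1.0 rad) (horizontal distance between vee_block and parts_dish below 0.022 m and z of vee_block in the frame of parts_dish below 0.015 m and angle between vee_block's own z axis and vertical below 0.26 rad and linear speed of vee_block below 0.02 m/s and value of joint green_bin above 1 rad); the robot touches nothing.
It fails at once if the block is dropped into the dish (faster than 0.7 m/s within 60 mm of its middle) (linear speed of vee_block above 0.7 m/s and horizontal distance between vee_block and parts_dish below 0.06 m).
It also fails if it takes over 51 s, if anything falls off the work surface, if the arm or the gripper's body presses on something with over 40 N, if the wrist force passes 120 N, or if a joint passes its speed limit or range.

## Working session

There is one attempt and no reset: what is moved stays moved. The work goes in short steps, Python scripts to look and compute and a tool call to move; the robot and the scene stay as the last step left them, time stands still between calls to the robot, and variables do not carry over. Pictures are saved under pics/ and viewed, and the job is handed in when it is done.

Besides the shell and the picture viewer there is one more tool, called after "Emit:" by a JSON object that holds its "fn" and its "kwargs", one argument or row to a line. servo_tool: Moves the arm, as the interface text tells. Its arguments: {"type":"object","properties":{"deltas":{"type":"string"},"newtons":{"type":"number"}},"required":["deltas"]}

```bash
mkdir -p pics; ls; python3 - <<'E'
from workcell import *
import cv2
print(observe())
for n in ("scene","side","wrist"):
    c=read_camera(n); cv2.imwrite(f"pics/{n}0.png",c["image"][:,:,::-1])
    print(n,c["fx"],c["fy"],c["cx"],c["cy"]); print(c["extrinsics"].round(4) if hasattr(c["extrinsics"],'round') else c["extrinsics"])
E
```

```text
pics
{'clock': 0.0, 'joints': array([-8.98411620e-01,  2.55763806e-01,  1.06981596e-01, -4.83010078e-04,
       -1.42389660e+00, -2.84626932e-01]), 'qd': array([-0.00102863,  0.00077342, -0.00142763, -0.00084473,  0.00062816,
        0.00104064]), 'effort': array([-8.43151929e-05, -3.86626589e+01,  2.37938833e+01,  5.36488071e+00,
       -6.01995140e-03, -2.44470232e-05]), 'tcp_pos': array([ 0.2078492 , -0.5086922 ,  0.24137657]), 'tool_rot': array([ 3.13965176e+00, -7.01494159e-05, -2.75390596e+00]), 'wrist_force': array([-0.09073665,  0.56152756, -0.20860122]), 'moment': array([-0.05897688, -0.0195323 , -0.04410931]), 'opening': 0.08510992611347905}
scene 405.04764879534287 405.04764879534287 247.59093942439708 197.35540159785813
[[-0.8905 -0.2572  0.3754  0.1337]
 [-0.455   0.4908 -0.743   0.6585]
 [ 0.0068 -0.8325 -0.554   0.7366]
 [ 0.      0.      0.      1.    ]]
side 359.56659755518564 359.56659755518564 259.2368615957458 188.75797057071026
[[-0.9981 -0.0271  0.0557  0.5089]
 [-0.0593  0.677  -0.7336  0.5898]
 [-0.0178 -0.7355 -0.6773  0.8144]
 [ 0.      0.      0.      1.    ]]
wrist 297.3186396354542 297.3186396354542 251.9995640492336 191.23772927486576
[[-0.3795  0.8879  0.2599  0.1403]
 [ 0.9252  0.3637  0.1084 -0.5358]
 [ 0.0017  0.2816 -0.9595  0.3735]
 [ 0.      0.      0.      1.    ]]
```

View pics/scene0.png

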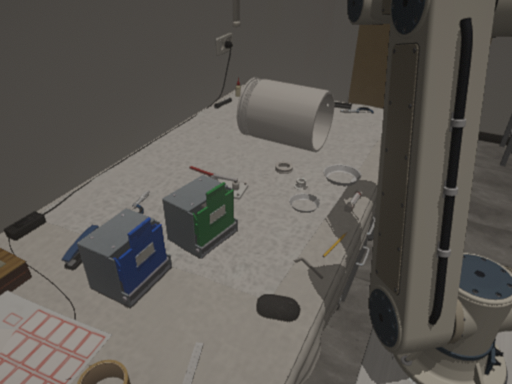

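View pics/side0.png

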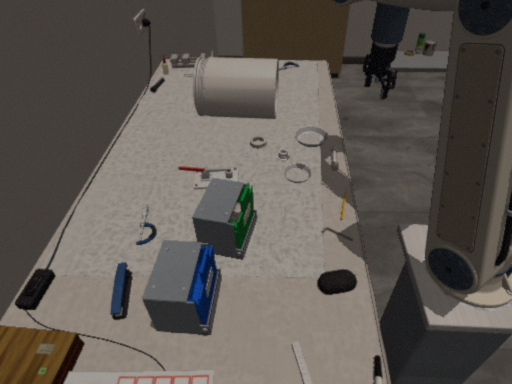

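View pics/wrist0.png

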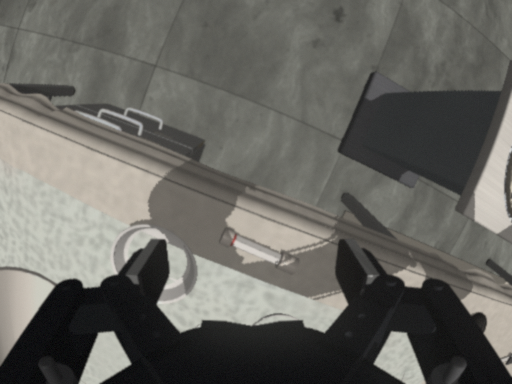

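The racks stand at about (200,212) for green and (125,255) for blue in the scene view. The round candidates are the near dish at scene (304,203) / side (298,173), the far dish at scene (342,174) / side (310,136), and small rings at scene (284,167) and (301,184). Next I'll measure their sizes and crop in close.

```bash
cat > h.py <<'E'
import numpy as np, cv2
from workcell import *
from scipy.spatial.transform import Rotation as R
def ray(c,u,v):
    x=(u-c["cx"])/c["fx"]; y=(v-c["cy"])/c["fy"]; E=np.array(c["extrinsics"])
    if c.get("fish"):
        r=np.hypot(x,y); d=np.array([x/r*np.sin(r),y/r*np.sin(r),np.cos(r)]) if r>0 else np.array([0,0,1.])
    else: d=np.array([x,y,1.]); d/=np.linalg.norm(d)
    return E[:3,3],E[:3,:3]@d
def plane(c,u,v,z):
    o,d=ray(c,u,v); return o+d*(z-o[2])/d[2]
def tri(rays):
    A=np.zeros((3,3));b=np.zeros(3)
    for o,d in rays:
        P=np.eye(3)-np.outer(d,d);A+=P;b+=P@o
    p=np.linalg.solve(A,b); return p,[np.linalg.norm((np.eye(3)-np.outer(d,d))@(p-o)) for o,d in rays]
def cam(n):
    c=read_camera(n); c["fish"]=n=="wrist"; return c
def crop(c,u0,u1,v0,v1,s,fn):
    im=c["image"][v0:v1,u0:u1,::-1]; cv2.imwrite("pics/"+fn,cv2.resize(im,None,fx=s,fy=s,interpolation=cv2.INTER_CUBIC))
E
python3 - <<'E'
from h import *
import pickle
cs={n:cam(n) for n in ("scene","side")}
pickle.dump(cs,open("cs0.pkl","wb"))
s=cs["scene"]; d=cs["side"]
crop(s,150,250,165,255,7,"s_rack.png"); crop(d,185,265,170,260,6,"d_rack.png")
crop(s,265,365,150,220,7,"s_dish.png"); crop(d,240,335,115,190,7,"d_dish.png")
for n,c,pts in (("scene",s,[(289,203),(320,203),(304,194),(304,212),(324,174),(361,174)]),("side",d,[(285,173),(312,173),(295,137),(327,137)])):
    for p in pts: print(n,p,plane(c,*p,0.018).round(4))
E
```

```text
scene (289, 203) [ 0.4909 -0.3371  0.018 ]
scene (320, 203) [ 0.4044 -0.3824  0.018 ]
scene (304, 194) [ 0.4673 -0.4078  0.018 ]
scene (304, 212) [ 0.432  -0.3133  0.018 ]
scene (324, 174) [ 0.4501 -0.5619  0.018 ]
scene (361, 174) [ 0.3346 -0.6226  0.018 ]
side (285, 173) [ 0.4909 -0.3558  0.018 ]
side (312, 173) [ 0.3988 -0.3593  0.018 ]
side (295, 137) [ 0.4538 -0.5729  0.018 ]
side (327, 137) [ 0.3309 -0.577   0.018 ]
```

View pics/s_rack.png

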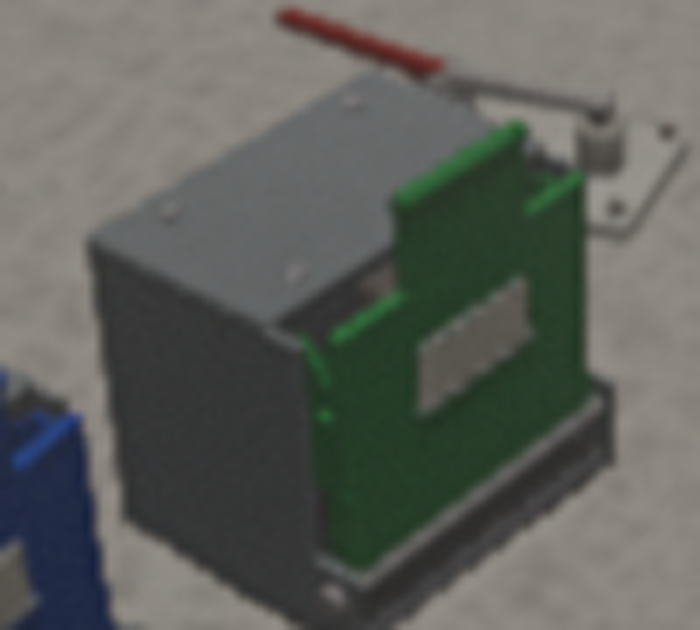

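View pics/d_rack.png

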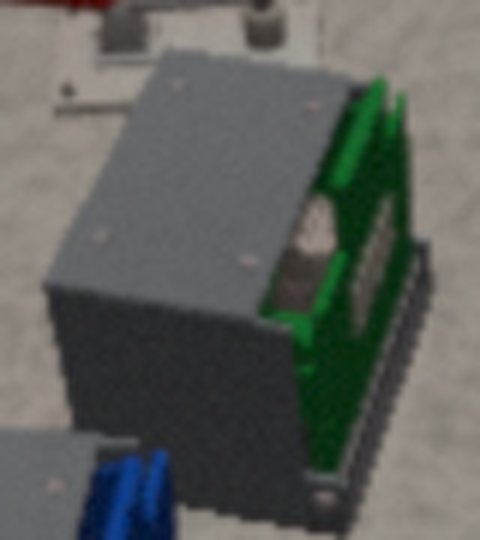

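View pics/s_dish.png

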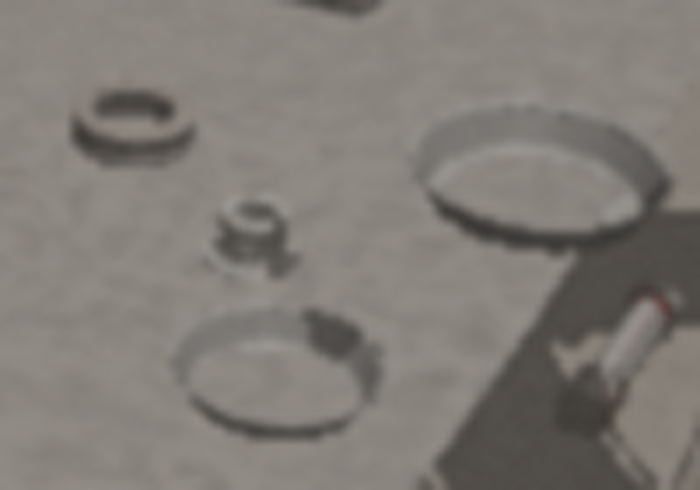

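View pics/d_dish.png

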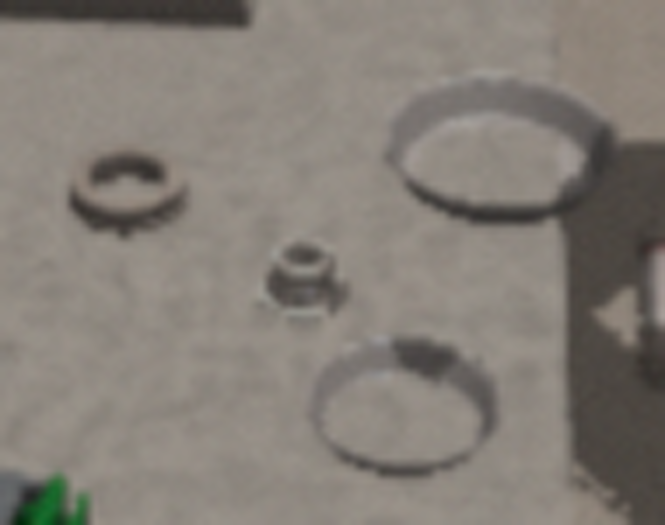

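The near dish measures about 98 mm and the far one about 130 mm, so the near dish at scene (304,203) is the one meant. The green rack is clear in both views, so I'll triangulate its corners.

```bash
python3 - <<'E'
from h import *
import pickle
cs=pickle.load(open("cs0.pkl","rb")); s=cs["scene"]; d=cs["side"]
S=lambda x,y:(150+(x-3)/7,165+(y-3)/7); D=lambda x,y:(185+(x-3)/6,170+(y-3)/6)
P={"topBackL":((90,240),(45,287)),"topFrontL":((272,328),(262,325)),"topBackR":((380,72),(165,50)),"topFrontR":((505,130),(358,88)),
"tabL":((400,198),(340,187)),"tabR":((522,128),(384,82))}
for k,(a,b) in P.items():
    p,r=tri([ray(s,*S(*a)),ray(d,*D(*b))]); z=.189 if 'tab' in k else .146
    print(k,p.round(4),np.round(r,4),plane(s,*S(*a),z).round(4),plane(d,*D(*b),z).round(4))
S=lambda x,y:(265+(x-3)/7,150+(y-3)/7); D=lambda x,y:(240+(x-3)/7,115+(y-3)/7)
a,b=S((170+382)/2,372),D((308+498)/2,405)
print("dish",tri([ray(s,*a),ray(d,*b)]),plane(s,*a,.018),plane(d,*b,.018))
E
```

```text
topBackL [ 0.7284 -0.0234  0.1447] [0.0015 0.0015] [ 0.7276 -0.0241  0.146 ] [ 0.7281 -0.0203  0.146 ]
topFrontL [ 0.6326 -0.0023  0.1493] [0.0017 0.0017] [ 0.6359 -0.0085  0.146 ] [ 0.6335 -0.003   0.146 ]
topBackR [ 0.7025 -0.1837  0.1404] [0.002 0.002] [ 0.698  -0.1791  0.146 ] [ 0.7011 -0.1745  0.146 ]
topFrontR [ 0.602  -0.1162  0.1789] [0.001 0.001] [ 0.6299 -0.1637  0.146 ] [ 0.607  -0.1512  0.146 ]
tabL [ 0.6021 -0.0429  0.1903] [0.0015 0.0015] [ 0.6037 -0.0468  0.189 ] [ 0.6026 -0.0421  0.189 ]
tabR [ 0.5898 -0.1092  0.188 ] [0.0001 0.0001] [ 0.589  -0.1079  0.189 ] [ 0.5897 -0.1079  0.189 ]
dish (array([ 0.44940708, -0.35980398,  0.01849334]), [np.float64(4.492857138079563e-06), np.float64(4.492857138052437e-06)]) [ 0.44962423 -0.36051104  0.018     ] [ 0.44937163 -0.36038586  0.018     ]
```

Green rack: origin about (0.650, −0.086), yaw about −0.18. The dish centre is at about (0.449, −0.360). I'll write a helper that converts targets into tool-frame shifts, then shut the gripper, yaw it and travel over.

```bash
cat >> h.py <<'E'
O=np.array([.650,-.086,0]); YAW=-.18
RX=np.array([np.cos(YAW),np.sin(YAW),0]); RY=np.array([-np.sin(YAW),np.cos(YAW),0])
def W(x,y,z): return O+x*RX+y*RY+np.array([0,0,z])
def to(p,rot=None,lean=0,yaw=None,verbose=True):
    """tool-frame shift (cm) and rotvec from the measured pose to target p with lean (tool z tilted) """
    o=observe(); Rc=R.from_euler('xyz',o["tool_rot"])
    sh=Rc.inv().apply(np.array(p)-o["tcp_pos"])*100
    print("now",o["tcp_pos"].round(4),"rot",o["tool_rot"].round(3),"F",o["wrist_force"].round(1),"j",o["joints"].round(2),"open",round(o["opening"],4),"t",round(o["clock"],2))
    print("shift cm",sh.round(2),"norm",np.linalg.norm(sh).round(2))
    if rot is not None: print("rotvec",(Rc.inv()*rot).as_rotvec().round(3))
def tilt(lean,yaw=YAW):
    # tool x toward rack -x, z down; lean>0: fingers point toward rack -x
    z=np.array([-np.sin(lean)*np.cos(yaw),-np.sin(lean)*np.sin(yaw),-np.cos(lean)])
    y=np.array([-np.sin(yaw),np.cos(yaw),0]); x=np.cross(y,z)
    return R.from_matrix(np.array([x,y,z]).T)
E
python3 -c "
from h import *
to(W(-.031,0,.242),tilt(0))"
```

```text
now [ 0.208  -0.5089  0.2419] rot [ 3.141 -0.    -2.754] F [ 0.9 -0.1 -0.3] j [-0.9   0.26  0.11 -0.   -1.42 -0.28] open 0.0856 t 0.25
shift cm [-5.430e+01  2.411e+01  1.000e-02] norm 59.41
rotvec [ 0.001 -0.     0.568]
```

Emit:
{"fn": "servo_tool", "kwargs": {
  "deltas": "0 0 0 0 0 0 0.14; 0 0 0 0 0 0 0.14; 0 0 0 0 0 0 0.14; 0 0 0 0 0 0 0.15; 0 -2.3 3.5 0 0 0 0; 0 -2.3 3.5 0 0 0 0; 0 -2.3 3.5 0 0 0 0; 0 -2.3 3.5 0 0 0 0; 0 -2.3 3.5 0 0 0 0; 0 -2.3 3.5 0 0 0 0; 0 -2.3 3.5 0 0 0 0; 0 -2.3 3.5 0 0 0 0; 0 -2.3 3.5 0 0 0 0; 0 0 0 0 0 0 0; 0 0 0 0 0 0 0",
  "newtons": 40
}}

```text
clock: 1.75
tcp_pos: [0.469, -0.2361, 0.2419]
tool_rot: [-3.142, -0.001, 2.961]
wrist_force: [0.1, -0.9, 0.5]
opening: 0.0
```

```bash
python3 -c "
from h import *
to(W(-.031,0,.242),tilt(0))
c=cam('wrist'); cv2.imwrite('pics/w1.png',cv2.resize(c['image'][:,:,::-1],None,fx=1.5,fy=1.5))
import pickle; pickle.dump(c,open('w1.pkl','wb'))
"
```

```text
now [ 0.469  -0.2361  0.2419] rot [-3.142e+00 -1.000e-03  2.961e+00] F [ 0.1 -0.9  0.5] j [-0.17  0.21  0.04  0.   -1.41 -1.58] open 0.0 t 1.75
shift cm [-12.01  18.01  -0.02] norm 21.65
rotvec [-0.    -0.001 -0.   ]
```

View pics/w1.png

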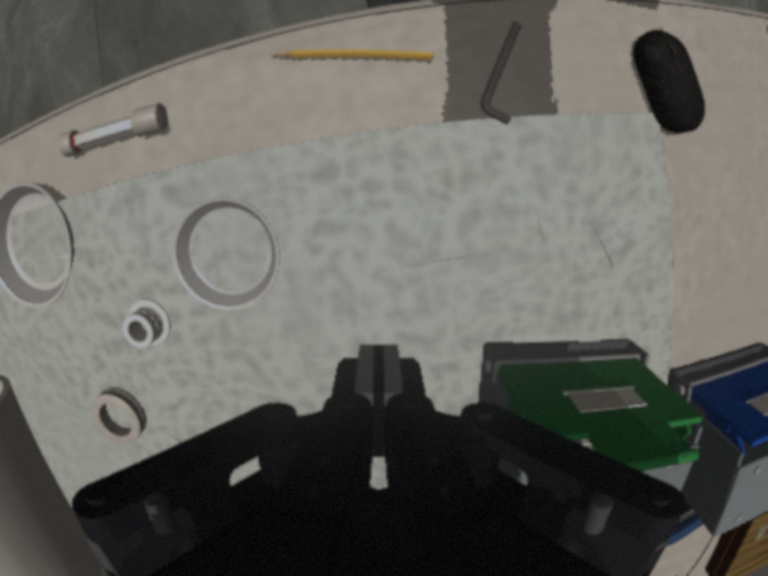

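The wrist view shows the two dishes at (226,254) and (33,245), rings at (147,325) and (119,414), and the green bin at (610,410). I'll compute the dish centre from its rim and carry on to above the rack.

```bash
python3 -c "
from h import *
import pickle
c=pickle.load(open('w1.pkl','rb'))
pts=np.array([plane(c,u/1.5,v/1.5,.018) for u,v in [(176,254),(277,256),(222,200),(232,308),(190,220),(265,222),(185,285),(265,290)]])
print(pts.round(4)); p=pts[:,:2]
A=np.c_[2*p,np.ones(len(p))]; s=np.linalg.lstsq(A,(p**2).sum(1),rcond=None)[0]; print(s[:2],2*np.sqrt(s[2]+s[0]**2+s[1]**2))
"
```

```text
[[ 0.439  -0.4102  0.018 ]
 [ 0.4587 -0.3194  0.018 ]
 [ 0.403  -0.3555  0.018 ]
 [ 0.4961 -0.3709  0.018 ]
 [ 0.413  -0.3886  0.018 ]
 [ 0.4289 -0.3229  0.018 ]
 [ 0.4678 -0.4097  0.018 ]
 [ 0.4855 -0.3368  0.018 ]]
[ 0.45001526 -0.36504985] 0.09298026675688029
```

Emit:
{"fn": "servo_tool", "kwargs": {
  "deltas": "0 -2.4 3.6 0 0 0 0; 0 -2.4 3.6 0 0 0 0; 0 -2.4 3.6 0 0 0 0; 0 -2.4 3.6 0 0 0 0; 0 -2.4 3.6 0 0 0 0; 0 0 0 0 0 0 0; 0 0 0 0 0 0 0"
}}

```text
clock: 2.5
tcp_pos: [0.6192, -0.0821, 0.2417]
tool_rot: [-3.141, -0.001, 2.959]
wrist_force: [-1.3, -0.5, -0.8]
opening: -0.0001
```

```bash
python3 -c "
from h import *
to(W(-.031,0,.172),tilt(0))
import pickle; D={}
for n in ('scene','side'):
  c=cam(n); D[n]=c
pickle.dump(D,open('cs1.pkl','wb'))
crop(D['scene'],130,290,110,260,5,'s2.png'); crop(D['side'],170,310,130,260,5,'d2.png')
"
```

```text
now [ 0.6192 -0.0821  0.2417] rot [-3.141e+00 -1.000e-03  2.959e+00] F [-1.3 -0.5 -0.8] j [ 0.12  0.41  0.32  0.   -1.49 -1.87] open -0.0001 t 2.5
shift cm [-0.    0.17  6.97] norm 6.97
rotvec [-0.001 -0.001 -0.002]
```

View pics/s2.png

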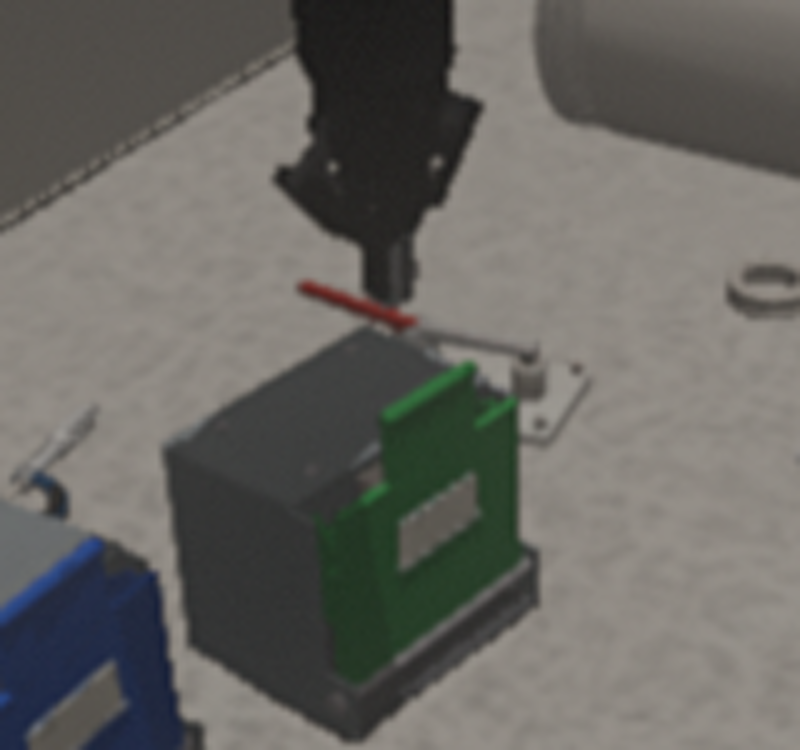

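View pics/d2.png

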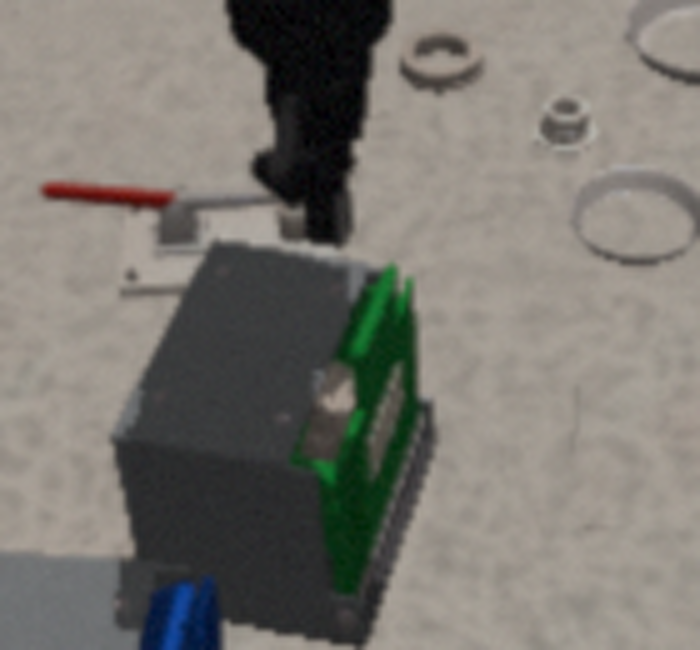

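```bash
python3 -c "
from h import *
import pickle
D=pickle.load(open('cs1.pkl','rb'))
print(tri([ray(D['scene'],130+390/5,110+303/5),ray(D['side'],170+328/5,130+242/5)]))
prev=None
for th in np.arange(0,1.36,.065):
  c=np.array([-.055-.131*np.sin(th)+.003*np.cos(th)+.011,.030+.131*np.cos(th)+.003*np.sin(th)+.011])
  if prev is not None: d=(c-prev)*100; print(round(th,3),c.round(4),'tool x,z cm',round(-d[0],2),round(-d[1],2))
  prev=c
"
```

```text
(array([ 0.61731367, -0.07770526,  0.23211587]), [np.float64(0.0010509752912562325), np.float64(0.0010509752912563402)])
0.065 [-0.0495  0.1719] tool x,z cm 0.85 0.01
0.13 [-0.058   0.1713] tool x,z cm 0.85 0.06
0.195 [-0.0664  0.1701] tool x,z cm 0.84 0.12
0.26 [-0.0748  0.1684] tool x,z cm 0.83 0.17
0.325 [-0.083   0.1661] tool x,z cm 0.82 0.23
0.39 [-0.091   0.1633] tool x,z cm 0.8 0.28
0.455 [-0.0989  0.16  ] tool x,z cm 0.78 0.33
0.52 [-0.1065  0.1562] tool x,z cm 0.76 0.38
0.585 [-0.1138  0.1519] tool x,z cm 0.73 0.43
0.65 [-0.1209  0.1471] tool x,z cm 0.71 0.48
0.715 [-0.1276  0.1419] tool x,z cm 0.67 0.52
0.78 [-0.134   0.1362] tool x,z cm 0.64 0.56
0.845 [-0.14    0.1302] tool x,z cm 0.6 0.6
0.91 [-0.1456  0.1238] tool x,z cm 0.56 0.64
0.975 [-0.1507  0.117 ] tool x,z cm 0.52 0.68
1.04 [-0.1555  0.1099] tool x,z cm 0.47 0.71
1.105 [-0.1597  0.1025] tool x,z cm 0.42 0.74
1.17 [-0.1634  0.0949] tool x,z cm 0.38 0.76
1.235 [-0.1667  0.087 ] tool x,z cm 0.32 0.79
1.3 [-0.1694  0.0789] tool x,z cm 0.27 0.81
```

Emit:
{"fn": "servo_tool", "kwargs": {
  "deltas": "0 0 0.2 2 0 0 0; 0 0 0 2 0 0 0; 0 0 0 1.5 0 0 0; 0 0 0 1 0 0 0; 0 0 0 0.5 0 0 0; 0 0 0 0 0 0 0; 0 0 0 0 0 0 0"
}}

```text
clock: 3.3
tcp_pos: [0.6199, -0.08, 0.1732]
tool_rot: [3.142, 0.001, 2.959]
wrist_force: [0.3, -0.1, 0.2]
opening: -0.0003
```

Emit:
{"fn": "servo_tool", "kwargs": {
  "deltas": "0 0.5 0 0.1 0 0 0; 0 0.5 0 0 0 0 0; 0 0.43 0 0 0 0 0; 0 0.42 0 0 0 0 0; 0 0.43 0 0.03 0 0 0; 0 0.42 0 0.03 0 0 0; 0 0.42 0 0.06 0 0 0; 0 0.42 0 0.06 0 0 0; 0 0.42 0 0.08 0 0 0; 0 0.41 0 0.09 0 0 0; 0 0.41 0 0.11 0 0 0; 0 0.41 0 0.12 0 0 0"
}}

```text
clock: 4.5
tcp_pos: [0.5682, -0.0701, 0.1654]
tool_rot: [3.142, -0.0, 2.959]
wrist_force: [3.0, 0.5, -0.4]
opening: 0.0005
```

Emit:
{"fn": "servo_tool", "kwargs": {
  "deltas": "0 0.4 0 0.14 0 0 0; 0 0.4 0 0.14 0 0 0; 0 0.39 0 0.16 0 0 0; 0 0.39 0 0.17 0 0 0; 0 0.38 0 0.19 0 0 0; 0 0.38 0 0.19 0 0 0; 0 0.37 0 0.21 0 0 0; 0 0.36 0 0.22 0 0 0"
}}

```text
clock: 5.3
tcp_pos: [0.538, -0.0646, 0.1511]
tool_rot: [-3.141, -0.0, 2.959]
wrist_force: [1.5, 0.8, -0.3]
opening: 0.0
```

```bash
python3 -c "
from h import *
to(W(-.1138,0,.152))
c=cam('side'); crop(c,170,310,130,260,5,'d3.png')
"
```

```text
now [ 0.538  -0.0646  0.1511] rot [-3.141 -0.     2.959] F [ 1.5  0.8 -0.3] j [ 0.17  0.28 -0.09  0.   -1.2  -1.92] open 0.0 t 5.3
shift cm [-0.02 -0.1  -0.09] norm 0.13
```

View pics/d3.png

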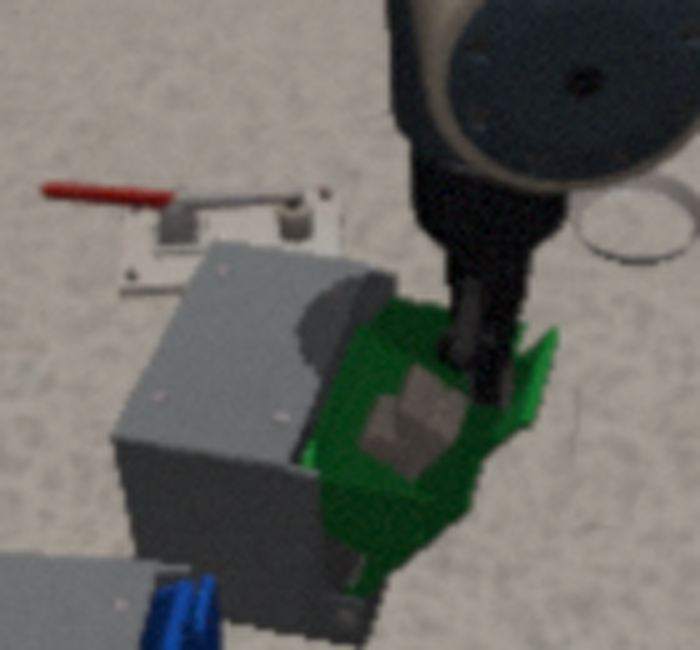

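The bin is following the finger, with the block inside at crop (415,420) and the finger behind the tab at (490,385). I'll carry on round the arc to the stop.

Emit:
{"fn": "servo_tool", "kwargs": {
  "deltas": "0 0.36 0 0.23 0 0 0; 0 0.35 0 0.24 0 0 0; 0 0.34 0 0.26 0 0 0; 0 0.33 0 0.26 0 0 0; 0 0.32 0 0.28 0 0 0; 0 0.32 0 0.28 0 0 0; 0 0.3 0 0.3 0 0 0; 0 0.3 0 0.3 0 0 0; 0 0.28 0 0.32 0 0 0; 0 0.28 0 0.32 0 0 0; 0 0.26 0 0.34 0 0 0; 0 0.26 0 0.34 0 0 0"
}}

```text
clock: 6.55
tcp_pos: [0.5017, -0.0579, 0.1162]
tool_rot: [-3.142, -0.0, 2.959]
wrist_force: [0.6, 0.9, 0.3]
opening: 0.0003
```

Emit:
{"fn": "servo_tool", "kwargs": {
  "deltas": "0 0.24 0 0.35 0 0 0; 0 0.23 0 0.36 0 0 0; 0 0.21 0 0.37 0 0 0; 0 0.21 0 0.37 0 0 0; 0 0.19 0 0.38 0 0 0; 0 0.19 0 0.38 0 0 0; 0 0.16 0 0.39 0 0 0; 0 0.16 0 0.4 0 0 0; 0 0.14 0 0.4 0 0 0; 0 0 0 0 0 0 0"
}}

```text
clock: 7.55
tcp_pos: [0.4844, -0.0548, 0.0819]
tool_rot: [-3.141, -0.001, 2.959]
wrist_force: [0.4, 0.3, 0.8]
opening: 0.0002
```

```bash
python3 -c "
from h import *
to(W(-.169,0,.0789))
c=cam('side'); crop(c,170,310,130,260,5,'d4.png')
"
```

```text
now [ 0.4844 -0.0548  0.0819] rot [-3.141e+00 -1.000e-03  2.959e+00] F [0.4 0.3 0.8] j [ 0.21  0.25 -0.33 -0.   -0.99 -1.96] open 0.0002 t 7.55
shift cm [ 0.05 -0.1   0.3 ] norm 0.32
```

View pics/d4.png

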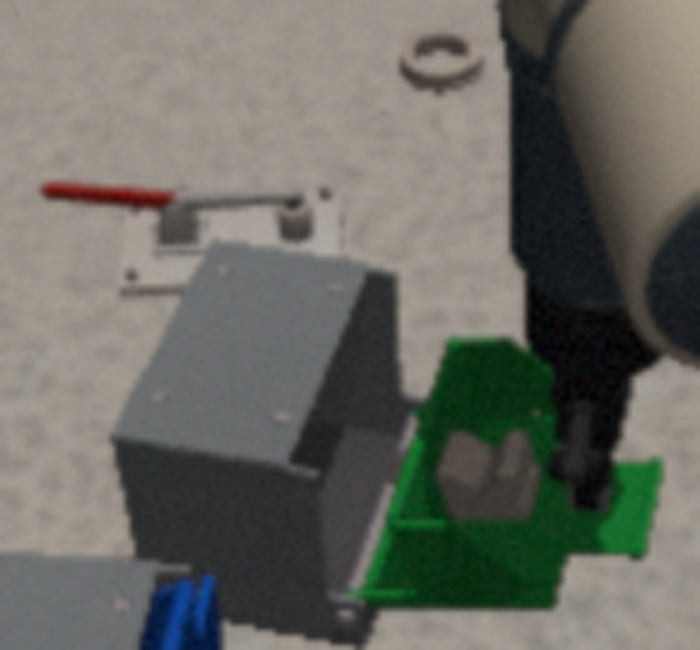

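Nearly at the stop, so I'll press a little further until the force rises.

Emit:
{"fn": "servo_tool", "kwargs": {
  "deltas": "0 0.05 0 0.2 0 0 0; 0 0.05 0 0.2 0 0 0; 0 0 0 0.15 0 0 0; 0 0 0 0 0 0 0"
}}

```text
clock: 8.0
tcp_pos: [0.4841, -0.0546, 0.0776]
tool_rot: [-3.142, 0.0, 2.96]
wrist_force: [-1.7, 0.3, 4.2]
opening: 0.0002
```

Emit:
{"fn": "servo_tool", "kwargs": {
  "deltas": "0 0 0 0.2 0 0 0; 0 0 0 0.15 0 0 0; 0 0 0 0 0 0 0; 0 0 0 0 0 0 0"
}}

```text
clock: 8.4
tcp_pos: [0.4842, -0.0547, 0.0768]
tool_rot: [-3.141, 0.002, 2.961]
wrist_force: [-10.4, 3.8, 27.5]
opening: -0.0002
```

That is the stop, at 27 N. I'll lift off and move back over the rack so the wrist camera looks down on the block.

Emit:
{"fn": "servo_tool", "kwargs": {
  "deltas": "0 0 0 -2 0 0 0; 0 0 0 -4 0 0 0; 0 0 0 -4.5 0 0 0; 0 0 0 -4.5 0 0 0; 0 -3 0 -3 0 0 0; 1 -4 0 0 0 0 0; 1 -4 0 0 0 0 0; 1 -2 0 0 0 0 0; 1 0 0 0 0 0 0; 1 0 0 0 0 0 0"
}}

```text
clock: 9.4
tcp_pos: [0.6118, -0.0783, 0.2528]
tool_rot: [-3.141, -0.001, 2.959]
wrist_force: [-0.3, -0.1, -0.0]
opening: 0.0724
```

```bash
python3 -c "
from h import *
import pickle
to(W(-.169,0,.0789)); D={}
for n in ('scene','side','wrist'): D[n]=cam(n)
pickle.dump(D,open('cs2.pkl','wb'))
crop(D['scene'],180,260,170,260,8,'s5.png'); crop(D['side'],230,310,200,260,8,'d5.png'); crop(D['wrist'],150,400,20,260,3,'w5.png')
"
```

```text
now [ 0.6118 -0.0783  0.2528] rot [-3.141e+00 -1.000e-03  2.959e+00] F [-0.3 -0.1 -0. ] j [ 0.13  0.39  0.32 -0.   -1.51 -1.88] open 0.0724 t 9.4
shift cm [12.99 -0.11 17.41] norm 21.72
```

View pics/s5.png

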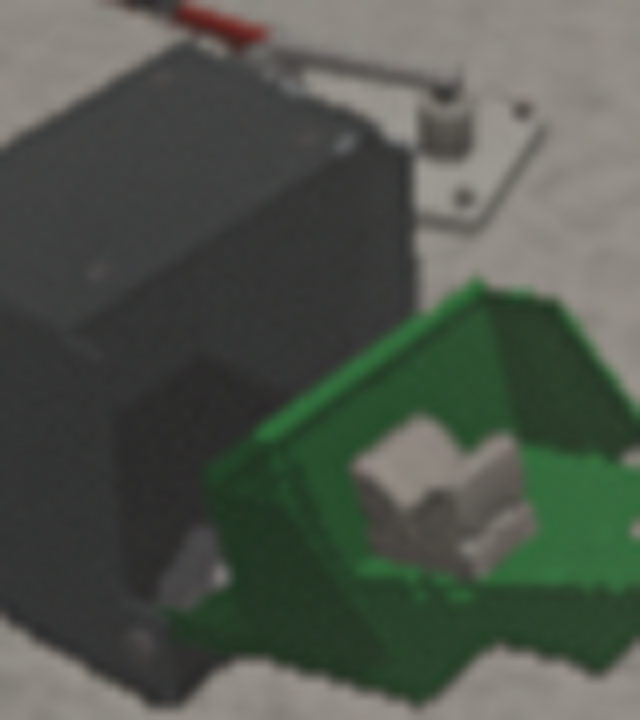

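View pics/d5.png

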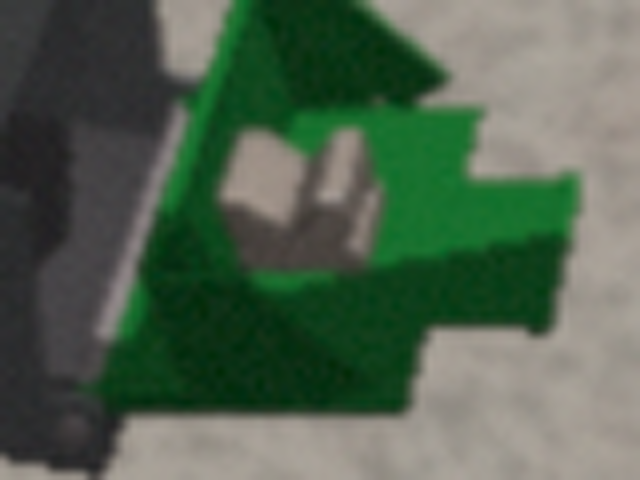

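View pics/w5.png

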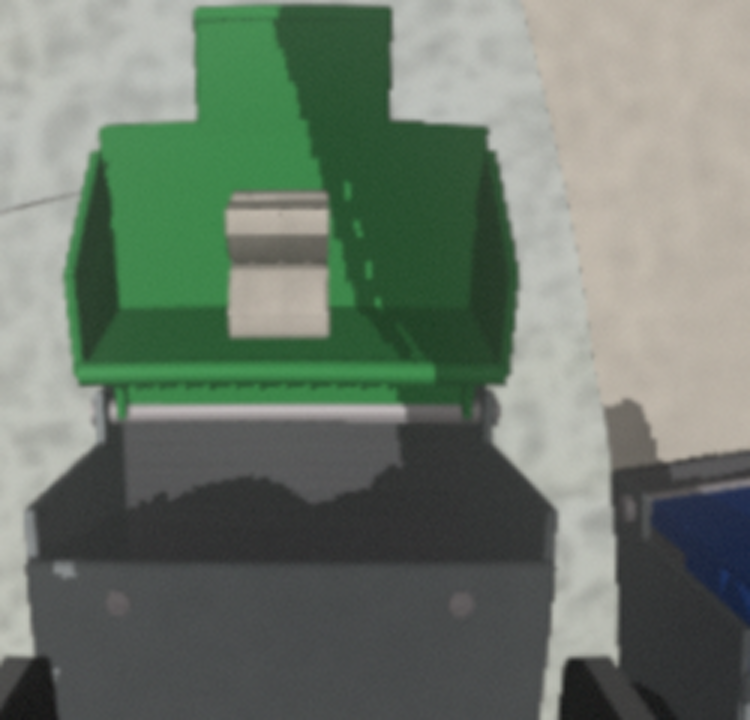

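The wrist crop shows the block on the panel at (279,265), V groove running along the hinge, with clear room on both sides. Now I'll triangulate its top corners.

```bash
python3 -c "
from h import *
import pickle
D=pickle.load(open('cs2.pkl','rb'))
w=lambda x,y:ray(D['wrist'],150+(x-1)/3,20+(y-1)/3)
s=lambda x,y:ray(D['scene'],180+(x-3.5)/8,170+(y-3.5)/8)
d=lambda x,y:ray(D['side'],230+(x-3.5)/8,200+(y-3.5)/8)
P={'floor+y':[w(329,337),s(352,468),d(222,190)],'V+y':[w(329,267),s(410,512),d(295,225)],'floor-y':[w(229,337),s(420,415),d(245,130)],'V-y':[w(229,267),s(465,455),d(308,158)]}
P['tab+y']=[w(390,9),d(552,330)]
P['tab-y']=[w(196,9),d(580,175)]
P['hingebar+y']=[w(405,412),d(100,338)]
for k,r in P.items():
  p,e=tri(r); q=p-O; print(k,p.round(4),'rack',np.round([q@RX,q@RY,p[2]],4),np.round(e,4))
"
```

```text
floor+y [ 0.5666 -0.0622  0.0827] rack [-0.0863  0.0085  0.0827] [0.0001 0.0014 0.0014]
V+y [ 0.5426 -0.0574  0.0745] rack [-0.1108  0.0089  0.0745] [0.0009 0.001  0.0018]
floor-y [ 0.5605 -0.0954  0.0814] rack [-0.0864 -0.0252  0.0814] [0.0005 0.0013 0.0016]
V-y [ 0.5385 -0.0901  0.0752] rack [-0.109  -0.024   0.0752] [0.0023 0.0027 0.0026]
tab+y [ 0.4543 -0.0196  0.0686] rack [-0.2044  0.0303  0.0686] [0.0002 0.0002]
tab-y [ 0.443  -0.0864  0.0716] rack [-0.2036 -0.0375  0.0716] [0.0006 0.0006]
hingebar+y [ 0.6069 -0.0371  0.034 ] rack [-0.0512  0.0404  0.034 ] [0.0008 0.0008]
```

```bash
python3 -c "
from h import *
to(W(-.0848,-.008,.21),tilt(0.26))"
```

```text
now [ 0.6113 -0.078   0.2542] rot [3.141e+00 1.000e-03 2.960e+00] F [-0.2 -0.  -0.5] j [ 0.13  0.39  0.32  0.   -1.51 -1.88] open 0.0853 t 9.55
shift cm [ 4.53 -0.9   4.42] norm 6.39
rotvec [ 0.     0.261 -0.002]
```

Emit:
{"fn": "servo_tool", "kwargs": {
  "deltas": "0.7 2.2 -0.4 0 0 0 0; 0.7 2.3 -0.5 0 0 0 0; 0.7 0 0 0 0 0.13 0; 0.7 0 0 0 0 0.13 0; 0.7 0 0 0 0 0 0; 0.7 0 0 0 0 0 0"
}}

```text
clock: 10.15
tcp_pos: [0.5662, -0.0789, 0.2527]
tool_rot: [-3.141, -0.261, 2.959]
wrist_force: [-0.2, 0.4, 0.1]
opening: 0.0599
```

```bash
python3 -c "
from h import *
to(W(-.1158,-.008,.063),tilt(0.26))
c=cam('wrist'); crop(c,130,420,150,384,2.7,'w6.png')"
```

```text
now [ 0.5662 -0.0789  0.2527] rot [-3.141 -0.261  2.959] F [-0.2  0.4  0.1] j [ 0.09  0.49  0.47 -0.07 -1.81 -1.85] open 0.0599 t 10.15
shift cm [-1.79 -0.   19.15] norm 19.24
rotvec [ 0.    -0.001 -0.002]
```

View pics/w6.png

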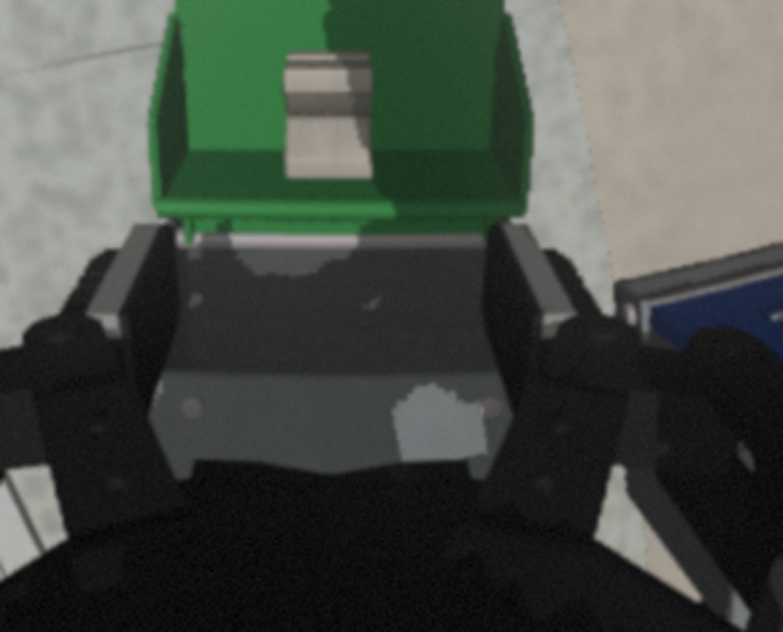

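The block at crop (329,115) is centred between the fingertips at (152,230) and (510,230). I'll descend along the tool axis, pausing above for a check.

Emit:
{"fn": "servo_tool", "kwargs": {
  "deltas": "0.7 -0.9 0 2 0 0 0; 0.7 -0.9 0 3 0 0 0; 0.7 0 0 4 0 0 0; 0.7 0 0 3 0 0 0; 0.7 0 0 2 0 0 0; 0.7 0 0 0 0 0 0"
}}

```text
clock: 10.8
tcp_pos: [0.5454, -0.0751, 0.1132]
tool_rot: [-3.142, -0.262, 2.96]
wrist_force: [-0.4, -0.2, -0.6]
opening: 0.0597
```

```bash
python3 -c "
from h import *
to(W(-.1158,-.008,.063),tilt(0.26))
c=cam('wrist'); crop(c,130,420,150,384,2.7,'w7.png'); c=cam('side'); crop(c,200,330,140,260,5,'d7.png')"
```

```text
now [ 0.5454 -0.0751  0.1132] rot [-3.142 -0.262  2.96 ] F [-0.4 -0.2 -0.6] j [ 0.1   0.5   0.14 -0.07 -1.46 -1.83] open 0.0597 t 10.8
shift cm [-0.24  0.    5.14] norm 5.14
rotvec [ 0.    -0.002 -0.002]
```

View pics/w7.png

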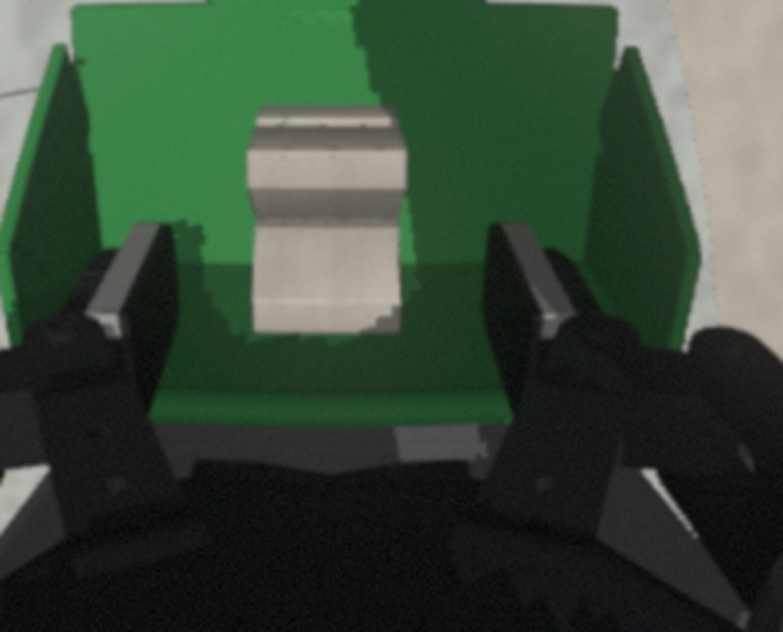

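View pics/d7.png

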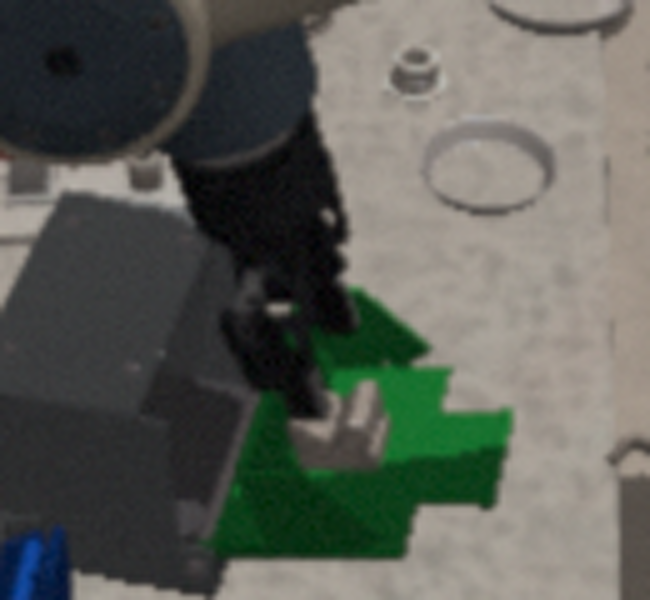

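The block is centred in y with clear room each side. I'll make the final descent and grip.

Emit:
{"fn": "servo_tool", "kwargs": {
  "deltas": "0.7 -0.2 0 1.5 0 0 0; 0.7 0 0 1.5 0 0 0; 0.7 0 0 1 0 0 0; 0.7 0 0 0.6 0 0 0; 0.7 0 0 0.4 0 0 0; 0.7 0 0 0 0 0 0; 0.7 0 0 0 0 0 0"
}}

```text
clock: 11.6
tcp_pos: [0.5375, -0.0736, 0.0654]
tool_rot: [3.142, -0.259, 2.96]
wrist_force: [0.6, 0.2, -1.4]
opening: 0.0597
```

```bash
python3 -c "
from h import *
to(W(-.1158,-.008,.063),tilt(0.26))
c=cam('wrist'); crop(c,130,420,150,384,2.7,'w8.png')"
```

```text
now [ 0.5375 -0.0736  0.0654] rot [ 3.142 -0.259  2.96 ] F [ 0.6  0.2 -1.4] j [ 0.1   0.53  0.05 -0.07 -1.35 -1.83] open 0.0597 t 11.6
shift cm [ 0.22 -0.    0.3 ] norm 0.37
rotvec [ 0.001  0.001 -0.002]
```

View pics/w8.png

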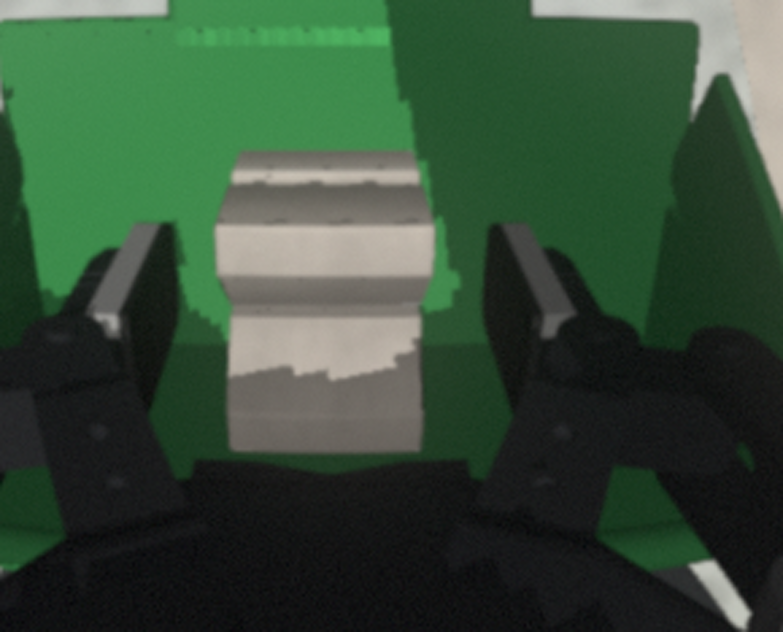

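Emit:
{"fn": "servo_tool", "kwargs": {
  "deltas": "0.7 0.1 0 0.2 0 0 0; 0.5 0 0 0 0 0 0; 0.3 0 0 0 0 0 0; 0.2 0 0 0 0 0 0; 0.2 0 0 0 0 0 0; 0.2 0 0 0 0 0 0; 0.2 0 0 0 0 0 0",
  "newtons": 70
}}

```text
clock: 12.35
tcp_pos: [0.5355, -0.0737, 0.0635]
tool_rot: [-3.141, -0.26, 2.959]
wrist_force: [-1.5, -3.4, 4.9]
opening: 0.0332
```

```bash
python3 -c "
from h import *
to(W(-.1158,-.008,.063),tilt(0.26))
c=cam('wrist'); crop(c,130,420,150,384,2.7,'w9.png')"
```

```text
now [ 0.5355 -0.0737  0.0635] rot [-3.141 -0.26   2.959] F [-1.5 -3.4  4.9] j [ 0.1   0.53  0.05 -0.07 -1.34 -1.83] open 0.0332 t 12.35
shift cm [0.08 0.04 0.07] norm 0.11
rotvec [-0.     0.    -0.002]
```

View pics/w9.png

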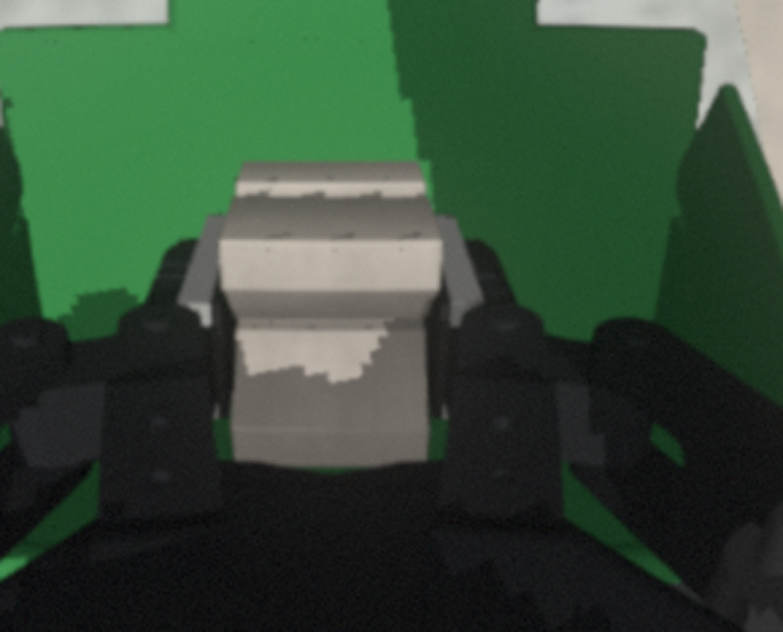

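The block is gripped at 33 mm opening. I'll lift along the tool axis.

Emit:
{"fn": "servo_tool", "kwargs": {
  "deltas": "0.2 0 0 -0.4 0 0 0; 0.2 0 0 -1 0 0 0; 0.2 0 0 -2 0 0 0; 0.2 0 0 -3 0 0 0; 0.2 0 0 -4 0 0 0; 0.2 0 0 -4 0 0 0; 0.2 0 0 -2 0 0 0; 0.2 0 0 0 0 0 0"
}}

```text
clock: 13.2
tcp_pos: [0.579, -0.0807, 0.2244]
tool_rot: [3.14, -0.253, 2.96]
wrist_force: [0.3, 0.5, -5.2]
opening: 0.0328
```

```bash
python3 -c "
from h import *
to([.4495,-.3625,.17],tilt(0,yaw=-.5))
c=cam('side'); crop(c,190,340,120,260,5,'d10.png'); c=cam('wrist'); crop(c,130,420,150,384,2.7,'w10.png')"
```

```text
now [ 0.579  -0.0807  0.2244] rot [ 3.14  -0.253  2.96 ] F [ 0.3  0.5 -5.2] j [ 0.09  0.51  0.45 -0.07 -1.75 -1.84] open 0.0328 t 13.2
shift cm [  6.04 -30.06   7.13] norm 31.48
rotvec [-0.039 -0.252  0.316]
```

View pics/d10.png

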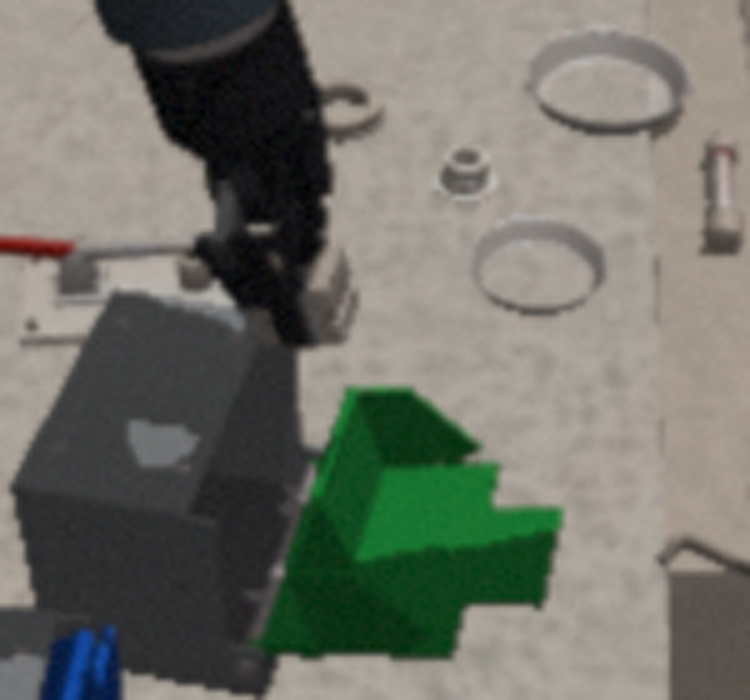

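View pics/w10.png

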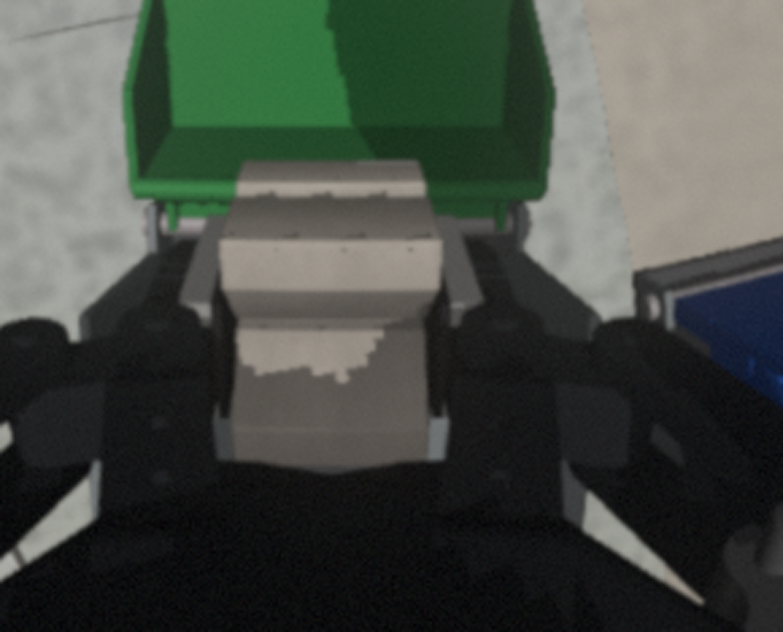

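Held without slipping, and the bin has stayed open. Next I'll level the tool and carry the block to above the dish.

Emit:
{"fn": "servo_tool", "kwargs": {
  "deltas": "0.2 0 -2 0 0 -0.12 0; 0.2 0 -2 0 0 -0.13 0; 0.2 0 0 0 0 0 0; 0.2 0 0 0 0 0 0"
}}

```text
clock: 13.7
tcp_pos: [0.5672, -0.1201, 0.22]
tool_rot: [3.142, -0.015, 2.959]
wrist_force: [1.1, 0.8, -3.8]
opening: 0.0332
```

```bash
python3 -c "
from h import *
to([.4495,-.362,.14],tilt(0))"
```

```text
now [ 0.5672 -0.1201  0.22  ] rot [ 3.142 -0.015  2.959] F [ 1.1  0.8 -3.8] j [ 0.06  0.33  0.16 -0.   -1.41 -1.81] open 0.0332 t 13.7
shift cm [  7.06 -25.93   8.1 ] norm 28.06
rotvec [ 0.    -0.015 -0.003]
```

Emit:
{"fn": "servo_tool", "kwargs": {
  "deltas": "0.2 0.4 -1.4 0 0 -0.015 0; 0.2 0.8 -2.9 0.5 0 0 0; 0.2 0.8 -2.9 1 0 0 0; 0.2 0.8 -2.9 1 0 0 0; 0.2 0.8 -2.9 1 0 0 0; 0.2 0.8 -2.9 1 0 0 0; 0.2 0.8 -2.9 1 0 0 0; 0.2 0.8 -2.9 1 0 0 0; 0.2 0.7 -2.6 0.9 0 0 0; 0.2 0.4 -1.6 0.5 0 0 0; 0.2 0 0 0 0 0 0; 0.2 0 0 0 0 0 0; 0.2 0 0 0 0 0 0"
}}

```text
clock: 15.0
tcp_pos: [0.4541, -0.3616, 0.1425]
tool_rot: [3.141, 0.005, 2.96]
wrist_force: [0.6, 0.8, -4.1]
opening: 0.0333
```

```bash
python3 -c "
from h import *
import pickle
to([.4495,-.362,.14],tilt(0)); D={n:cam(n) for n in ('scene','side','wrist')}
pickle.dump(D,open('cs3.pkl','wb'))
crop(D['side'],240,350,90,200,6,'d11.png');crop(D['scene'],250,360,120,230,6,'s11.png');cv2.imwrite('pics/w11.png',cv2.resize(D['wrist']['image'][:,:,::-1],None,fx=1.5,fy=1.5))"
```

```text
now [ 0.4541 -0.3616  0.1425] rot [3.141 0.005 2.96 ] F [ 0.6  0.8 -4.1] j [-0.4   0.36 -0.   -0.   -1.2  -1.35] open 0.0333 t 15.0
shift cm [ 0.45 -0.12  0.25] norm 0.53
rotvec [ 0.     0.005 -0.001]
```

View pics/d11.png

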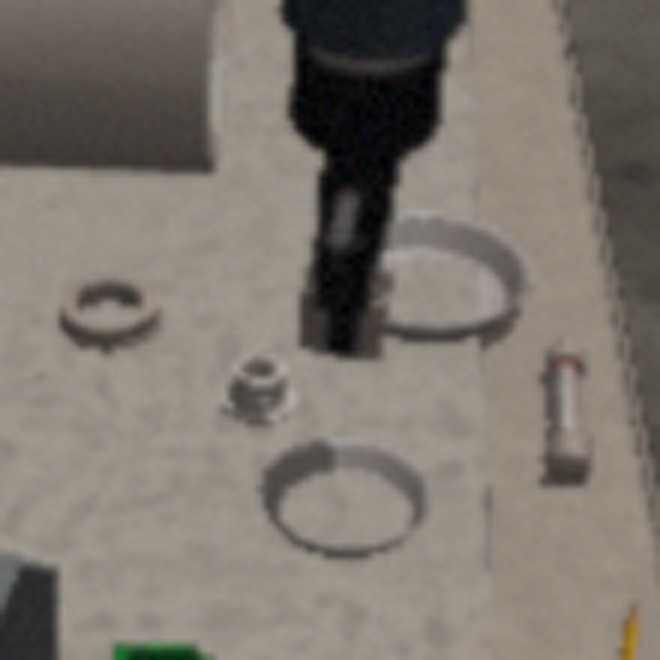

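View pics/s11.png

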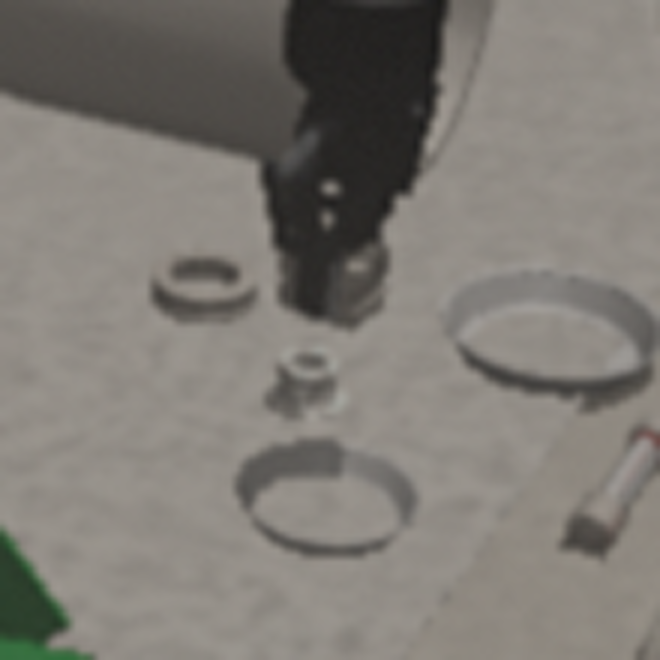

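View pics/w11.png

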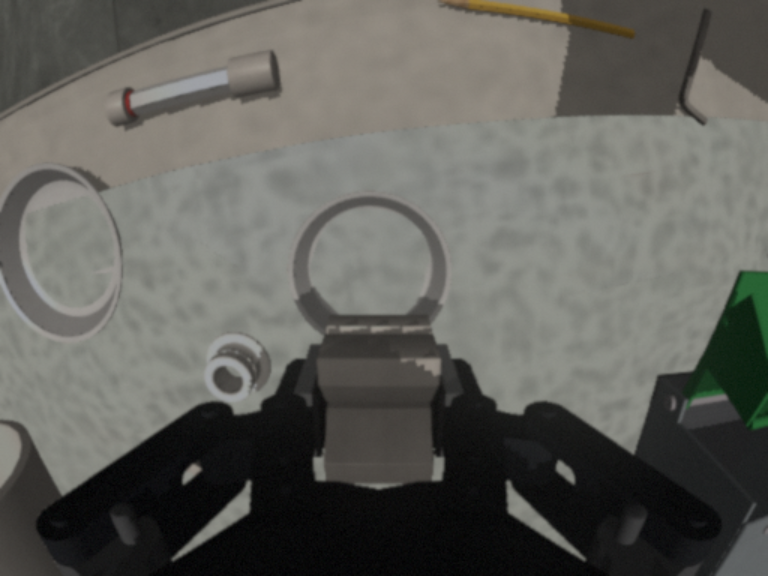

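```bash
python3 -c "
from h import *
import pickle
from scipy.optimize import least_squares
D=pickle.load(open('cs3.pkl','rb'))
w=lambda x,y:(D['wrist'],(x-.25)/1.5,(y-.25)/1.5)
s=lambda x,y:(D['scene'],250+(x-2.5)/6,120+(y-2.5)/6)
d=lambda x,y:(D['side'],240+(x-2.5)/6,90+(y-2.5)/6)
G={'w':[w(292,268),w(452,265),w(370,193),w(312,215),w(432,215)],'d':[d(262,492),d(427,495),d(343,439),d(290,452),d(400,455)],'s':[s(234,487),s(417,497),s(318,440),s(260,455),s(385,455)]}
for k,L in G.items():
  p=np.array([plane(*q,.018)[:2] for q in L])
  r=least_squares(lambda c:np.linalg.norm(p-c,axis=1)-.0495,[.45,-.36]); print(k,r.x.round(4),(r.fun*1000).round(1))
# block bottom, +y face plane and TCP
t=np.array([.4541,-.3616,.1425])
for q in (d(302,345),d(380,357),s(282,305),s(322,325)):
  o,v=ray(*q); a=((t+.0165*RY-o)@RY)/(v@RY); P=o+a*v; print('bottom',((P-t)@RX).round(4),(P-t)[2].round(4))
# far (robot-side) end bottom edge in wrist at 12mm below TCP
for z in (.1285,.1305): print('end edge',[(( plane(*w(u,318),z)-t)@RX).round(4) for u in (330,432)])
for z in (.1665,): print('top edges',[((plane(*w(u,v),z)-t)@RX).round(4) for u,v in ((330,362),(330,480))])
"
```

```text
w [ 0.4491 -0.3644] [-1.3 -1.3 -0.8  0.7  0.7]
d [ 0.4497 -0.3631] [-2.2 -2.6  1.  -1.  -0.3]
s [ 0.4516 -0.3666] [-0.7 -2.6  0.7 -2.   0.8]
bottom 0.022 -0.0104
bottom -0.0199 -0.0117
bottom 0.0226 -0.0099
bottom -0.0009 -0.013
end edge [np.float64(-0.0187), np.float64(-0.0187)]
end edge [np.float64(-0.0195), np.float64(-0.0195)]
top edges [np.float64(-0.0203), np.float64(0.0219)]
```

The three views agree on the dish centre to about 2 mm, at (0.450, −0.3645). The block's underside is about 11–12 mm below the TCP and within about 1 mm of it in plan. Now I'll go down.

```bash
python3 -c "
from h import *
to([.4495,-.3645,.022],tilt(0))"
```

```text
now [ 0.454  -0.3616  0.1427] rot [-3.142  0.006  2.961] F [ 0.3 -0.1 -3.2] j [-0.4   0.36 -0.   -0.   -1.2  -1.35] open 0.033 t 15.15
shift cm [ 0.46 -0.37 12.07] norm 12.08
rotvec [-0.     0.006 -0.001]
```

Emit:
{"fn": "servo_tool", "kwargs": {
  "deltas": "0.2 0.2 -0.2 1.5 0 0.005 0; 0.2 0.3 -0.2 2.5 0 0 0; 0.2 0 0 2.5 0 0 0; 0.2 0 0 2.5 0 0 0; 0.2 0 0 1.5 0 0 0; 0.2 0 0 1 0 0 0; 0.2 0 0 0.5 0 0 0; 0.2 0 0 0 0 0 0; 0.2 0 0 0 0 0 0; 0.2 0 0 0 0 0 0"
}}

```text
clock: 16.15
tcp_pos: [0.4484, -0.3655, 0.0233]
tool_rot: [-3.141, 0.002, 2.96]
wrist_force: [1.0, -1.4, -4.0]
opening: 0.033
```

```bash
python3 -c "
from h import *
to([.4495,-.3645,.0135],tilt(0))
c=cam('side'); crop(c,260,340,130,200,8,'d12.png');c=cam('wrist'); crop(c,130,420,150,384,2.7,'w12.png')"
```

```text
now [ 0.4484 -0.3655  0.0233] rot [-3.141e+00  2.000e-03  2.960e+00] F [ 1.  -1.4 -4. ] j [-0.41  0.47 -0.17  0.   -0.93 -1.34] open 0.033 t 16.15
shift cm [-0.08  0.12  0.98] norm 0.99
rotvec [-0.001  0.002 -0.002]
```

View pics/d12.png

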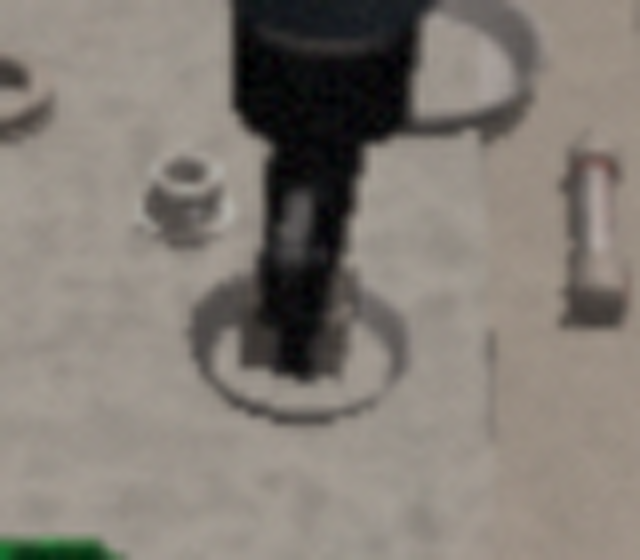

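View pics/w12.png

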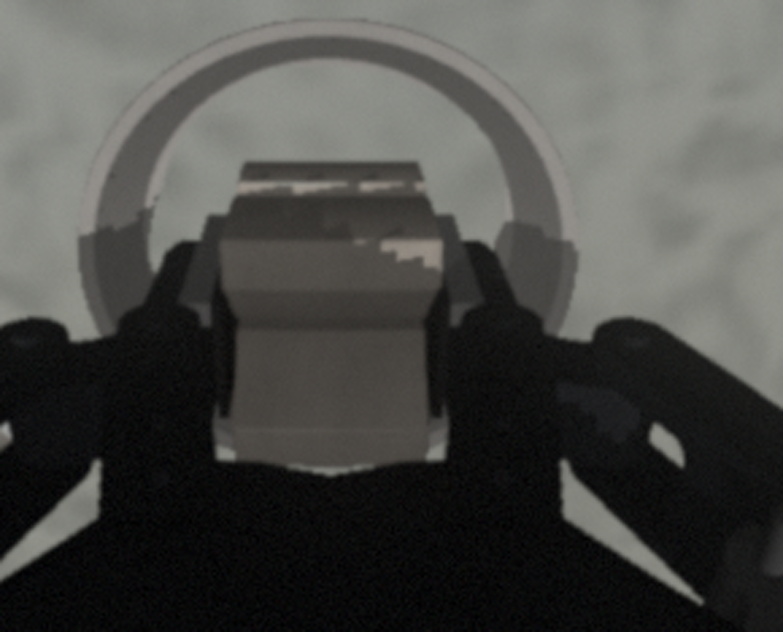

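The block sits centred inside the dish (crop 332 against 330). I'll lower it gently to contact.

Emit:
{"fn": "servo_tool", "kwargs": {
  "deltas": "0.2 0 0 0.3 0 0 0; 0.2 0 0 0.2 0 0 0; 0.2 0 0 0.2 0 0 0; 0.2 0 0 0 0 0 0; 0.2 0 0 0 0 0 0"
}}

```text
clock: 16.75
tcp_pos: [0.4477, -0.3652, 0.0152]
tool_rot: [3.142, -0.0, 2.959]
wrist_force: [0.8, -0.1, -4.1]
opening: 0.0331
```

Emit:
{"fn": "servo_tool", "kwargs": {
  "deltas": "0.2 0 0 0.1 0 0 0; 0.2 0 0 0.1 0 0 0; 0.2 0 0 0 0 0 0; 0.2 0 0 0 0 0 0"
}}

```text
clock: 17.15
tcp_pos: [0.4478, -0.3652, 0.0149]
tool_rot: [-3.141, 0.001, 2.96]
wrist_force: [-3.0, 4.0, 7.3]
opening: 0.0331
```

Contact: the vertical force went from −4 N to +7 N. I'll open slowly to about 45 mm.

Emit:
{"fn": "servo_tool", "kwargs": {
  "deltas": "0.37 0 0 0 0 0 0; 0.4 0 0 0 0 0 0; 0.45 0 0 0 0 0 0; 0.5 0 0 0 0 0 0; 0.52 0 0 0 0 0 0; 0.52 0 0 0 0 0 0"
}}

```text
clock: 17.75
tcp_pos: [0.4479, -0.3653, 0.0133]
tool_rot: [-3.141, 0.0, 2.959]
wrist_force: [0.0, 0.2, 0.2]
opening: 0.0446
```

```bash
python3 -c "
from h import *
to([.4495,-.3645,.0135],tilt(0))
c=cam('wrist'); crop(c,130,420,150,384,2.7,'w13.png')"
```

```text
now [ 0.4479 -0.3653  0.0133] rot [-3.141  0.     2.959] F [0.  0.2 0.2] j [-0.41  0.48 -0.18  0.   -0.91 -1.34] open 0.0446 t 17.75
shift cm [-0.15  0.11 -0.02] norm 0.18
rotvec [-0.     0.    -0.002]
```

View pics/w13.png

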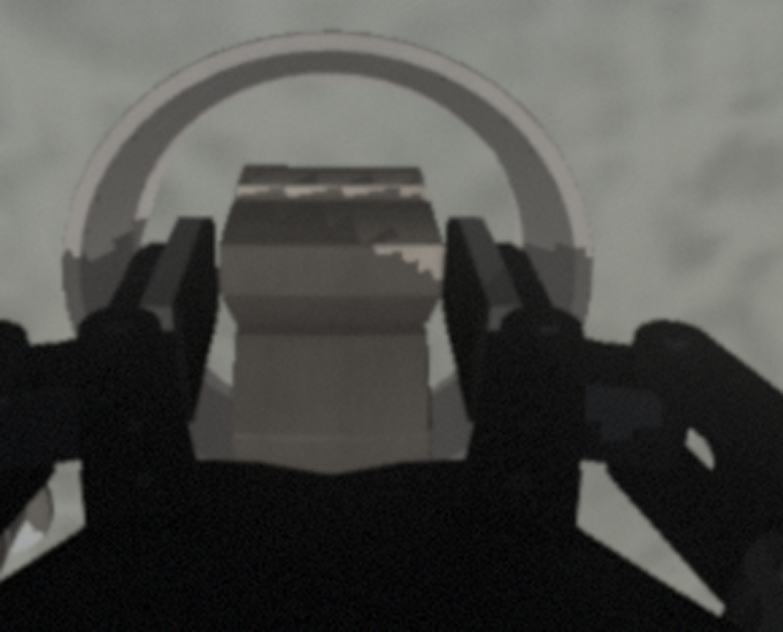

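Both pads are clear of the block, which stands level in the dish. I'll go straight up, then back a little for a final view.

Emit:
{"fn": "servo_tool", "kwargs": {
  "deltas": "0.52 0 0 -0.5 0 0 0; 0.52 0 0 -1.5 0 0 0; 0.52 0 0 -3 0 0 0; 0.52 0 0 -4 0 0 0; 0.52 0 0 -4 0 0 0; 0.52 -3 0 -3 0 0 0; 0.52 -3.5 0 0 0 0 0; 0.52 -3.5 0 0 0 0 0; 0.52 -2 0 0 0 0 0; 0.52 0 0 0 0 0 0; 0.52 0 0 0 0 0 0"
}}

```text
clock: 18.9
tcp_pos: [0.5657, -0.3869, 0.173]
tool_rot: [3.141, -0.001, 2.96]
wrist_force: [0.5, -0.0, 0.0]
opening: 0.0443
```

```bash
python3 -c "
from h import *
import pickle
D={n:cam(n) for n in ('scene','side','wrist')}
pickle.dump(D,open('cs4.pkl','wb')); o=observe(); print(o['tcp_pos'],o['wrist_force'])
crop(D['side'],220,340,130,250,5,'d14.png');crop(D['scene'],180,330,160,260,5,'s14.png');crop(D['wrist'],130,400,20,280,2.8,'w14.png')"
```

```text
[ 0.56513857 -0.38701658  0.17397245] [ 0.24702531 -0.06827371  0.59985796]
```

View pics/d14.png

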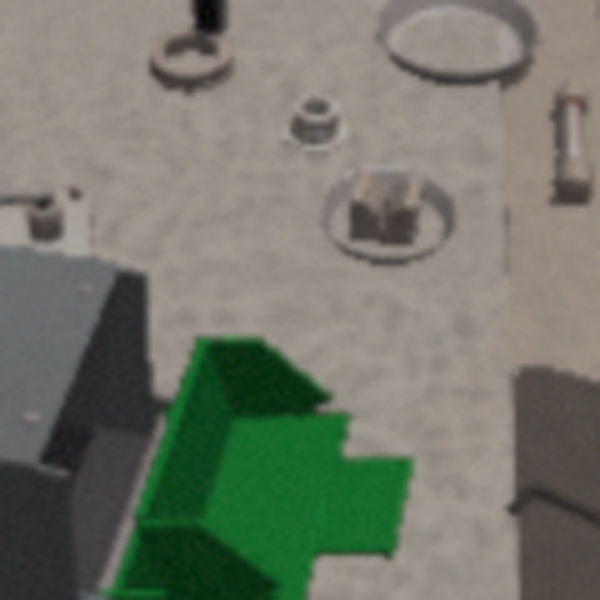

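View pics/s14.png

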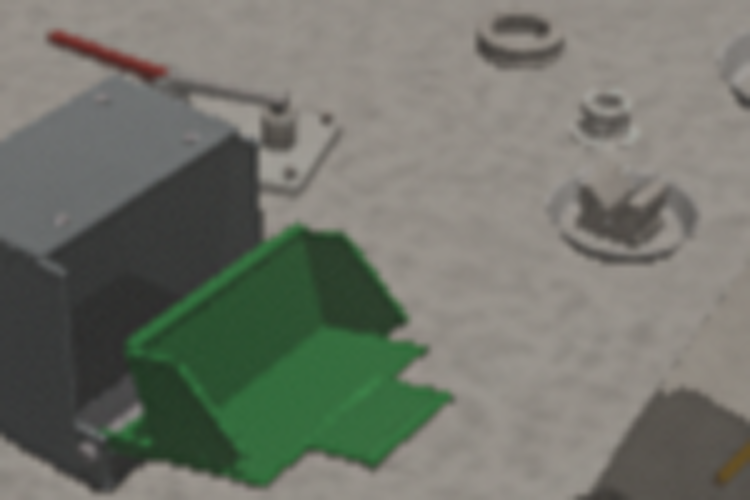

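View pics/w14.png

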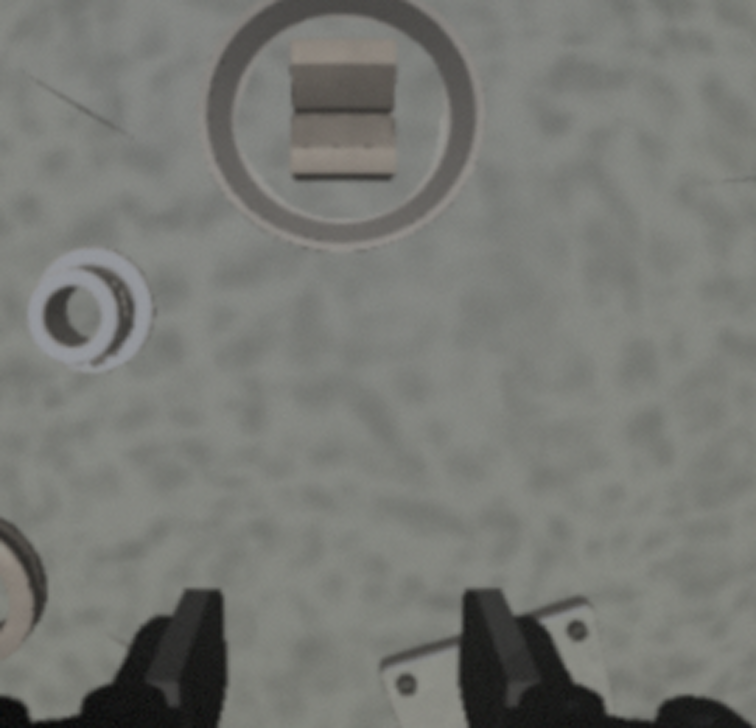

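The block stands upright, V up, at wrist crop (343,110), centred in the dish at (343,117). The bin is fully out and the gripper is clear, so I'm handing in.

```bash
python3 -c "
from workcell import *
print(sign_off())"
```

```text
the job is handed in; nothing more can be done
None
```

The job is done and handed in at about 19 s of the 51 s allowed; the hand-in gives no verdict. I pushed the green bin over from behind its tab to its stop. I then gripped the vee block across its 34 mm faces with the tool leaned 15°, lifted it out, levelled it, and set it in the middle of the smaller (99 mm) dish.

**Last checks:**
- **Block:** the final wrist view shows it standing level, V up, and centred in the dish to within a few mm. It touched down gently, at about 11 N, and did not move when I opened the fingers.
- **Bin:** the side and scene views show it still fully swung out. I judged the angle from the pictures and from the force rising to about 27 N at the stop.
- **Gripper:** it is clear of everything, with wrist force near 0 N.

**Small disagreements:**
- The three views put the dish centre up to 3.5 mm apart, so I aimed at the middle of them.
- The block's top edge measured 2–3 mm higher than the description gives.
- The tab's middle came out about 4 mm off my first estimate of the rack's position, so I used the measured position of the block for the grasp.

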